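Hang the tool basket on the dryer and hold the run paddle

ROBOT

A 6-joint arm with a two-finger parallel gripper is mounted at the origin on the work surface. World frame = base frame: x ahead of the robot, y to its left, z up, the work surface at z = 0. Lengths are in m, angles in rad, forces in N, time in s.
With the tool pointing down it reaches from about 0.25 to 0.8 m from the base axis. Payload 8.5 kg.
Tool frame: the origin (TCP) lies midway between the tips of the shut fingers; the grasp point (between the pads) lies 19 mm behind it; z points along the fingers, y is the direction in which the jaws open and shut (so a half turn about z gives the same grasp; the last joint's range is limited). The gripper opens to 85 mm and grips with 20 to 120 N. Pads are 22 mm wide; open, the fingers measure 114 mm over their backs; the gripper's body (76 mm by 85 mm) begins 54 mm behind the grasp point. The pads swing forward as they close: fully open they stand 13 mm farther back than shut.
Start: joints at [-1.235, 0.238, -0.013, 1.319, 0, 1.571], TCP at [0.173, -0.496, 0.231] pointing down, gripper open.
Joint ranges: [-2.66, 2.66], [-1.03, 1.9], [-1.14, 1.46], [-1.82, 2.27], [-1.45, 1.34], [-3.14, 3.14]. Speed limits (rad/s): [2.22, 2.22, 2.79, 3.14, 3.14, 3.14].

INTERFACE

Orientations are given as a rotation vector (axis times angle).
In Python, from station import ctrl, capture, camera_params gives the robot as it stands.
- The arm moves only by the shell command python3 -m pendant 'ROWS'. ROWS is text: rows parted by semicolons, each of 5 numbers parted by spaces: the shift along the tool's x, y, z in m, then the turn about the tool's z in degrees, then the closure, from -1 (fully open) to 1 (shut). In form: dx dy dz twist hand; .... A call has 1 to 12 rows; each row is the pose to reach, as a shift and turn from the pose measured when the call began, along the tool's axes at that moment; what a row does not reach only later rows make up. A row lasts 1/8 s, in which the tool goes at most 62.5 mm and 10.7 degrees, less where a joint would pass 70% of its speed; a pose out of reach is approached as far as the arm can. A call with a gripper value outside its range is refused whole. The fingers move at their own pace and stop on an object; the grip force is fixed at half the most. Time passes only in rows, so rows that repeat a pose let the fingers close. It gives the time, the measured TCP pose, the force and the opening at its end, in the units of the state.
- ctrl.sense(): the state, without advancing time (a new reading comes with each control period).
- capture(name): name is "scene" or "top"; returns the picture (480x640x3 uint8, red, green, blue); there is no depth.
- camera_params(name): a dict with "K" (3x3 intrinsics, pixels), "extrinsics" (4x4, takes a point from camera to world coordinates). Camera axes: x right, y down, z forward; pixel columns grow to the right and rows downward; lengths in m; the calibration is good to about 2 mm. A picture is of the moment at which its call begins. camera_params takes no time and is no camera call.
- ctrl.job_done(): hands the job in, once; it reports no verdict.
The state is a dict: "time": time; "joints": joint angles; "joint_vel": joint speeds; "tau": joint torques, N m; "eef_pos": TCP position; "ee_rot": TCP orientation; "force": force on the tool from outside, world axes, zero at the start; "ft_torque": the same for the moment, N m; "grip_width": finger opening in m.
Only numpy, scipy, OpenCV 4.12 (cv2) and the standard library are available. Lean on these libraries where they do the work, as an engineer would, in place of code of your own. Each camera call takes 0.05 s, during which the arm holds its last target. There are 200 camera calls.

TASK

Hang the wire basket of washed modelling tools by its handle on the two-pronged hook of the bench dryer, both prongs under the handle, and let go of it; keep the basket upright on the way and leave the other things on the table where they are. Then, with the fingers, press the sprung paddle of the hold-to-run switch halfway down, so that the paddle lies level, and keep it there steadily for at least two seconds. The job finishes while you are still holding the paddle level: do not let go of it.

Things in the scene. Friction and masses are not known exactly. Their poses are not given: they have to be found in the camera images.
- basket: Loose steel wire basket of wooden tools, 0.25 to 0.4 kg, 100 (x) x 130 (y) x 60 mm to the rim; nothing inside stands above the rim. Rigid arch handle of 10 mm round bar in the plane x = 0: uprights at y = -60 and +60 mm, level top bar along y. Origin: centre of the underside, z up; same either way round. Stands left or right of the dryer's front, the switch on the other side.
- basket_bar (a point): Middle of the basket's top bar, on the bar's axis, 140 mm above the underside; axes as the basket. Grasp here from above, fingers closing along x.
- dryer: Fixed bench tool dryer: low grey box 200 (x) x 220 (y) x 60 mm high, round grille on top. At x = +90, y = -36 and +36 mm two upright 10 mm steel rods rise and bend forward over the box as two parallel level prongs pointing to -x (roughly to the robot), open between them (62 mm clear). Origin: centre of the underside, z up. The hung basket clears the box by 35 mm.
- hook_lips (a point): Middle between the tops of the two upturned lips that end the prongs, 252 mm above the table, at dryer x = -37 mm; axes as the dryer. The basket comes from the front (-x): bar parallel to the dryer's y and above the lips, rim below the prongs (underside of the prongs at 220 mm), then down.
- hook_seat (a point): Where the middle of the basket's bar should lie once hung: midway between the prongs, 235 mm above the table (bar resting on the prongs, whose axes are 225 mm up), at dryer x = +15 mm; axes as the dryer. Along the prongs the bar may rest anywhere behind the lips.
- switch: Hold-to-run switch, fixed: grey box 170 (x) x 90 (y) x 35 mm high; two cheeks at its +x end carry the paddle's hinge (axis along y, at x = +60 mm, 70 mm above the table). Steel paddle 40 mm wide, 105 mm long, pointing from the hinge to -x, with a black rubber pad 45 x 45 mm on its free end. Origin: centre of the box's underside, z up.
- paddle_pad (a point): Centre of the pad's top, where to press; moves with the paddle. 87.5 mm from the hinge along the paddle: at switch x = -27 mm, y = 0, and 78 mm above the table when the paddle is level; about 99 mm up when released, 56 mm fully down. Its axes turn with the paddle; when released they are those of the switch.
- paddle (a joint): Angle of the paddle, rad: 0 released (free end raised by 0.25 rad), 0.25 halfway (paddle level), 0.5 fully down. A spring returns it; pushing at the pad takes about 3 N at the start, 6 N halfway and 10 N fully down.
- phone: Bystander: black phone, 150 x 75 x 9 mm, lying in front of the dryer (nearer the robot). Origin: centre of the underside.
- loop_tool: Bystander: wooden loop tool, 145 mm long along its x, 14 mm thick, lying in front of the dryer. Origin: near its middle, on the table.
- jar: Bystander: white jar with dark band, 72 mm wide, 92 mm high, with a green brush to 175 mm height, left or right of the dryer. Origin: centre of the underside.
- cup: Bystander: white plastic cup, 72 mm wide, 85 mm high, on the other side of the dryer from the jar. Origin: centre of the underside.
- bowl: Bystander: terracotta bowl, 100 mm wide, 50 mm high, at one side of the table. Origin: centre of the underside.
- vase: Bystander: terracotta vase, 90 mm wide, 120 mm high, at the other side of the table. Origin: centre of the underside.
There are look-alikes about, which are no part of the job. What is shaped like the basket but green is not meant.

How it is judged:
On the way, in this order (a step that is already met when the one before it is completed fails the run):
1. the basket hangs by its handle on both prongs of the dryer's hook, released (x of basket_bar in the frame of hook_seat between -0.05 and 0.05 m and y of basket_bar in the frame of hook_seat between -0.03 and 0.03 m and z of basket_bar in the frame of hook_seat between -0.01 and 0.012 m and angle between basket's own z axis and vertical below 0.2 rad and linear speed of basket below 0.03 m/s and contact force between each of the fingers, the arm and basket below 0.1 N and contact force between basket and dryer above 0.5 N), for 0.3 s.
2. the paddle is held about level (0.17 to 0.33 rad) by the fingers for nearly two seconds (value of joint paddle between 0.17 and 0.33 rad and contact force between the fingers and switch above 2 N), for 1.8 s.
At the end, for the whole second after the job is handed in: The basket hangs still and upright (within 0.2 rad) on the prongs, untouched by the robot: its bar within 50 mm along, 30 mm across and about 10 mm in height of the hook seat; and the fingers still hold the paddle steady between 0.17 and 0.33 rad (halfway is 0.25) with more than 2 N (all of step 1 and all of step 2 and velocity of joint paddle between -0.1 and 0.1 rad/s and contact force between basket and switch below 0.1 N); the arm keeps its last pose, push and grip.
It fails at once if the basket is tipped by more than 0.7 rad (angle between basket's own z axis and vertical above 0.7 rad).
It fails at once if a bystander (phone, loop tool, jar, cup, bowl, vase) is moved by more than 40 mm (distance of any of phone, loop_tool, jar, cup, bowl, vase from where it was at the start of the episode above 0.04 m).
It also fails if it takes over 64 s, if anything falls off the work surface, if the arm or the gripper's body presses on something with over 40 N, if the wrist force passes 120 N, or if a joint passes its speed limit or range.

## Working session

There is one attempt and no reset: what is moved stays moved. The work goes in short steps, Python scripts to look and compute and a shell command to move; the robot and the scene stay as the last step left them, time stands still between calls to the robot, and variables do not carry over. Pictures are saved under pics/ and viewed, about 8 in all and at most 12, crops included, and the job is handed in when it is done.

```bash
mkdir -p pics; ls
python3 - <<'E'
from station import ctrl,capture,camera_params
import cv2,numpy as np
for n in("scene","top"):
    cv2.imwrite(f"pics/{n}0.png",capture(n)[:,:,::-1]); p=camera_params(n); print(n,np.round(p["K"],1).tolist(),np.round(p["extrinsics"],3).tolist())
s=ctrl.sense();print(s["time"],s["eef_pos"],s["ee_rot"],s["grip_width"])
E
```

```text
pics
scene [[610.3, 0.0, 322.1], [0.0, 610.3, 245.3], [0.0, 0.0, 1.0]] [[-0.646, 0.547, -0.533, 1.457], [0.763, 0.48, -0.432, 0.757], [0.02, -0.686, -0.727, 1.48], [0.0, 0.0, 0.0, 1.0]]
top [[539.8, 0.0, 318.6], [0.0, 539.8, 240.4], [0.0, 0.0, 1.0]] [[-0.011, -0.987, 0.159, 0.295], [-1.0, 0.015, 0.024, -0.021], [-0.026, -0.158, -0.987, 1.496], [0.0, 0.0, 0.0, 1.0]]
0.1 [ 0.17288878 -0.49534134  0.23074459] [-3.09615251e+00 -5.24813038e-01  3.03599577e-04] 0.08528933717132525
```

View pics/scene0.png

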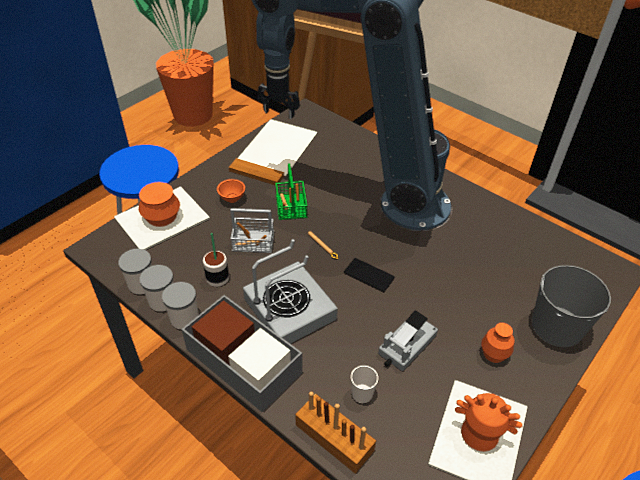

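View pics/top0.png

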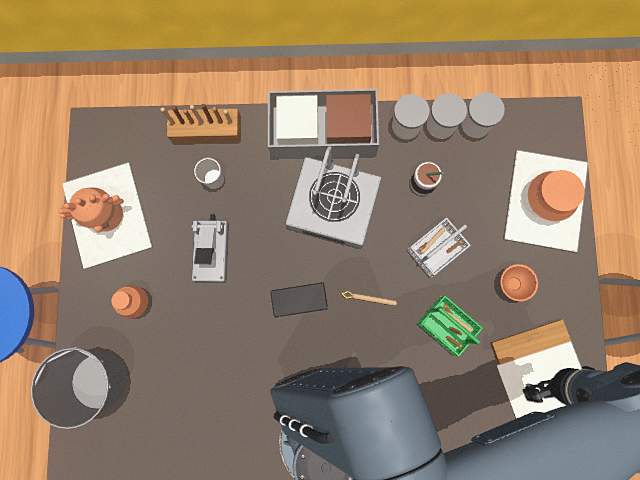

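The scene shows the wire basket around (252,232), the dryer around (290,295) and the switch around (408,338). In the top view they are at (440,247), (335,200) and (209,250). The green look-alike is at (450,325) in the top view. I'll enlarge these areas.

Run:
```python
import cv2,numpy as np
s=cv2.imread("pics/scene0.png");t=cv2.imread("pics/top0.png")
def c(i,x,y,w=100,h=75):
    return cv2.resize(i[y:y+h,x:x+w],(400,300),interpolation=cv2.INTER_CUBIC)
A=np.vstack([np.hstack([c(s,205,195),c(s,240,230,110,82.5.__int__())]),np.hstack([c(t,390,205),c(t,285,145,120,90)])])
cv2.imwrite("pics/z1.png",A)
B=np.hstack([c(s,360,300),c(t,165,210)]);cv2.imwrite("pics/z2.png",B)
```

```text
(no output)
```

View pics/z1.png

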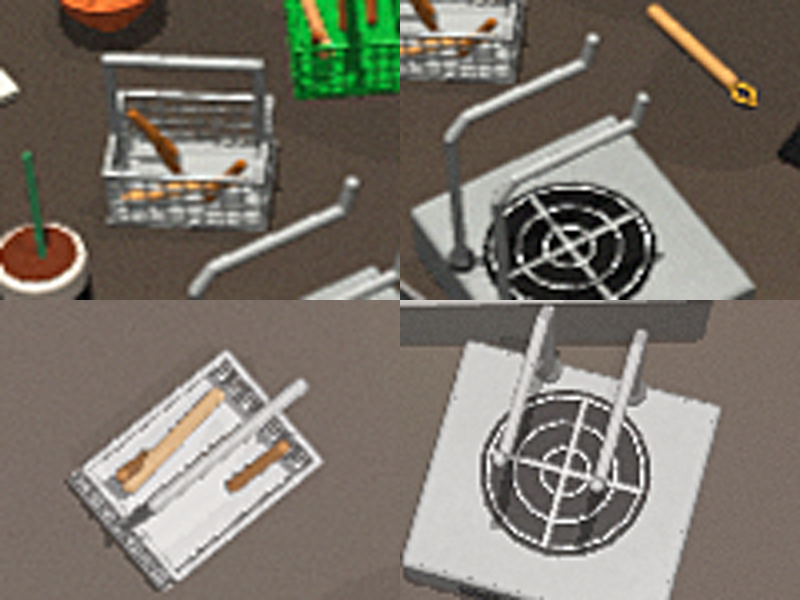

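View pics/z2.png

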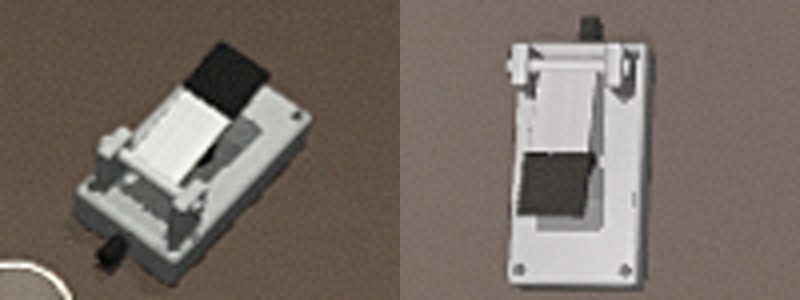

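```bash
cat > h.py <<'E'
import numpy as np,cv2
from station import ctrl,capture,camera_params
from scipy.spatial.transform import Rotation as R
P={n:camera_params(n) for n in("scene","top")}
def ray(n,u,v,z):
    K,E=np.array(P[n]["K"]),np.array(P[n]["extrinsics"])
    d=E[:3,:3]@np.linalg.solve(K,[u,v,1]);o=E[:3,3]
    return o+d*(z-o[2])/d[2]
def proj(n,p):
    K,E=np.array(P[n]["K"]),np.array(P[n]["extrinsics"])
    q=K@(E[:3,:3].T@(np.asarray(p)-E[:3,3]));return q[:2]/q[2]
def fit(obs,x0):
    # obs: (cam,u,v,local xyz); pose x,y,yaw
    from scipy.optimize import least_squares
    def w(x,l): c,s=np.cos(x[2]),np.sin(x[2]); return [x[0]+c*l[0]-s*l[1],x[1]+s*l[0]+c*l[1],l[2]]
    f=lambda x:np.concatenate([proj(n,w(x,l))-[u,v] for n,u,v,l in obs])
    r=least_squares(f,x0,loss="soft_l1");return r.x,np.round(r.fun.reshape(-1,2),1).tolist()
E
python3 - <<'E'
from h import *
np.set_printoptions(precision=4,suppress=True)
T=lambda px,py:("top",390+px/4,205+(py-300)/4)
S=lambda px,py:("scene",205+px/4,195+py/4)
b=[(*T(303,384),(0,-.063,.14)),(*T(228,352),(.05,-.065,.06)),(*T(322,462),(-.05,-.065,.06)),
 (*S(107,60),(0,-.06,.14)),(*S(263,64),(0,.06,.14)),(*T(145,515),(0,.06,.14))]
# yaw such that local -y -> image right-up
for y0 in(-.6,.6): print("basket",fit(b,[.45,-.25,y0]))
D=lambda px,py:("top",285+(px-400)*.3,145+(py-300)*.3)
DS=lambda px,py:("scene",240+(px-400)*.275,230+py*.2733)
d=[(*D(500,457),(-.037,.036,.252)),(*D(598,484),(-.037,-.036,.252)),(*DS(593,38),(-.037,-.036,.252)),(*DS(643,97),(-.037,.036,.252)),
 (*D(465,342),(.1,.11,.06)),(*D(720,408),(.1,-.11,.06)),(*D(668,598),(-.1,-.11,.06))]
print("dryer",fit(d,[.45,-.03,0]))
W=lambda px,py:("top",165+(px-400)/4,210+py/4)
s=[(*W(556,184),(-.025,0,.099)),(*W(512,45),(.085,.045,.035)),(*W(512,285),(-.085,.045,.035)),(*W(640,285),(-.085,-.045,.035)),
 ("scene",416.5,319.75,(-.025,0,.099)),(*W(645,45),(.085,-.045,.035))]
print("switch",fit(s,[.35,.25,0]))
print([ray("top",*q) for q in[(425.5,176,.09),(209,168,.085),(119,297,.12),(313,192,.22)]])
E
```

```text
basket (array([ 0.5046, -0.3092,  0.6586]), [[-0.9, 0.6], [-1.0, -0.6], [-0.0, 0.6], [0.6, -1.2], [-0.8, -0.5], [1.3, -2.1]])
basket (array([ 0.5046, -0.3092,  0.6586]), [[-0.9, 0.6], [-1.0, -0.6], [-0.0, 0.6], [0.6, -1.2], [-0.8, -0.5], [1.3, -2.1]])
dryer (array([ 0.6364, -0.027 , -0.267 ]), [[-0.2, 0.5], [-0.1, -0.3], [-0.8, -2.1], [-0.3, -2.3], [-0.7, -1.1], [0.3, -1.9], [-1.7, 11.0]])
switch (array([0.5067, 0.3159, 0.0062]), [[-0.4, 0.6], [0.6, -0.7], [-0.6, 0.5], [0.2, -0.1], [-0.1, -2.5], [-0.4, -1.4]])
[array([ 0.6917, -0.2744,  0.09  ]), array([0.7264, 0.3099, 0.085 ]), array([0.3775, 0.5265, 0.12  ]), array([0.6199, 0.0228, 0.22  ])]
```

```bash
python3 -m pendant '0.06 -0.01 0 -10 -1;0.12 -0.02 0 -20 -1;0.18 -0.03 0 -30 -1;0.24 -0.04 0 -40 -1;0.3 -0.05 0 -50 -1;0.34 -0.06 0 -60 -1;0.375 -0.067 0 -70 -1;0.375 -0.067 0 -80 -1;0.375 -0.067 0 -90 -1;0.375 -0.067 0.03 -100 -1;0.375 -0.067 0.03 -108.5 -1;0.375 -0.067 0.03 -108.5 -1'
python3 - <<'E'
from h import *
s=ctrl.sense();r=R.from_rotvec(s["ee_rot"]).as_matrix();print(s["time"],s["eef_pos"],r.round(3).tolist())
print((r.T@(np.array([.5046,-.3092,.121])-s["eef_pos"])).round(4))
i=capture("scene")[:,:,::-1];t=capture("top")[:,:,::-1]
cv2.imwrite("pics/a1.png",np.hstack([cv2.resize(i[130:280,170:320],(400,400),interpolation=cv2.INTER_CUBIC),cv2.resize(t[170:320,370:520],(400,400),interpolation=cv2.INTER_CUBIC)]))
E
```

```text
time: 1.6
eef_pos: [0.5046, -0.3083, 0.2003]
ee_rot: [-1.384, -2.818, -0.002]
force: [0.3, 0.7, 1.8]
grip_width: 0.0851
1.6 [ 0.50459091 -0.3082983   0.20025436] [[-0.611, 0.791, -0.001], [0.791, 0.611, 0.002], [0.002, -0.0, -1.0]]
[-0.0009 -0.0005  0.0793]
```

View pics/a1.png

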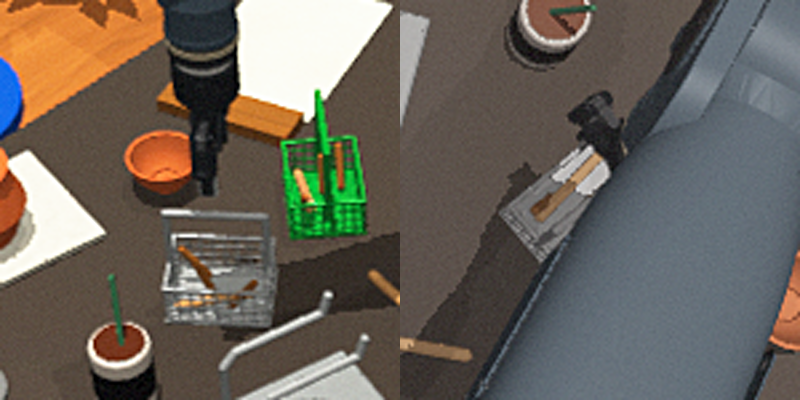

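The gripper stands above the middle of the bar at (217,215) in the left crop, with the jaws edge-on along it. Next I go down, close and lift.

```bash
python3 -m pendant '0 0 0.03 0 -1;0 0 0.06 0 -1;0 0 0.079 0 -1;0 0 0.079 0 -1;0 0 0.079 0 1;0 0 0.079 0 1;0 0 0.079 0 1;0 0 0.079 0 1;0 0 0.079 0 1;0 0 0.079 0 1;0 0 0.079 0 1;0 0 0.079 0 1'
python3 -m pendant '0 0 -0.01 0 1;0 0 -0.03 0 1;0 0 -0.05 0 1;0 0 -0.07 0 1;0 0 -0.09 0 1;0 0 -0.11 0 1;0 0 -0.125 0 1;0 0 -0.137 0 1;0 0 -0.137 0 1;0 0 -0.137 0 1'
python3 - <<'E'
from h import *
s=ctrl.sense();print(s["force"],s["grip_width"],s["joints"])
r=R.from_rotvec(s["ee_rot"]).as_matrix()
for p in [(.505,-.22,.258),(.49,-.12,.258),(.511,.007,.258)]: print((r.T@(np.array(p)-s["eef_pos"])).round(4))
E
```

```text
time: 3.2
eef_pos: [0.5053, -0.3084, 0.1223]
ee_rot: [1.388, 2.818, 0.002]
force: [1.2, 2.9, 6.1]
grip_width: 0.0075
time: 4.45
eef_pos: [0.505, -0.3085, 0.2586]
ee_rot: [-1.388, -2.817, -0.002]
force: [0.1, -0.3, -3.5]
grip_width: 0.0077
[ 0.09298555 -0.33011598 -3.48113084] 0.007697364208046363 [-5.48915317e-01  3.49956204e-01  2.14828593e-01  1.43674500e+00
  1.10936136e-03  3.66502947e-01]
[0.0701 0.0539 0.0007]
[0.1585 0.103  0.0009]
[0.2464 0.197  0.0011]
```

```bash
python3 -m pendant '0.015 0.01 0 3 1;0.04 0.03 0 9 1;0.07 0.05 0 15 1;0.1 0.068 0 21 1;0.13 0.085 0 27 1;0.158 0.103 0 33 1;0.18 0.125 0 39 1;0.2 0.147 0 45 1;0.222 0.17 0 50 1;0.238 0.187 0 53 1;0.246 0.197 0 53 1;0.246 0.197 0 53 1'
python3 - <<'E'
from h import *
s=ctrl.sense();print(s["time"],s["eef_pos"],s["force"],s["grip_width"])
r=R.from_rotvec(s["ee_rot"]).as_matrix();print(r[:,1])
for x in(-.037,0,.015): print((r.T@(np.array([.6364+x*.9645,-.027-x*.2638,.258])-s["eef_pos"])).round(4))
i=capture("scene")[:,:,::-1];t=capture("top")[:,:,::-1]
cv2.imwrite("pics/a2.png",np.hstack([cv2.resize(i[180:340,220:380],(400,400),interpolation=cv2.INTER_CUBIC),cv2.resize(t[130:290,260:420],(400,400),interpolation=cv2.INTER_CUBIC)]))
E
```

```text
time: 5.95
eef_pos: [0.5112, 0.007, 0.2586]
ee_rot: [-2.496, -1.905, 0.0]
force: [-0.1, -0.9, -2.7]
grip_width: 0.0081
5.95 [0.51118991 0.00702481 0.25864554] [-0.07698068 -0.94647954 -2.74973024] 0.008058493978900641
[ 0.96449317 -0.26410405 -0.00140633]
[0.0002 0.0928 0.0005]
[0.0003 0.1298 0.0005]
[0.0003 0.1448 0.0004]
```

View pics/a2.png

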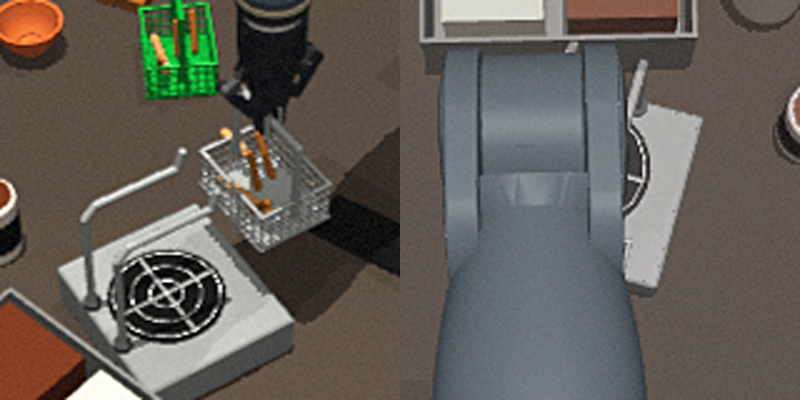

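The basket hangs upright in front of the lips, which show at (181,155) and (213,212). I advance along the prongs.

```bash
python3 -m pendant '0 0.01 0 0 1;0 0.03 0 0 1;0 0.05 0 0 1;0 0.07 0 0 1;0 0.09 0 0 1;0 0.11 0 0 1;0 0.13 0 0 1;0 0.14 0 0 1;0 0.146 0 0 1;0 0.146 0 0 1'
python3 - <<'E'
from h import *
i=capture("scene")[:,:,::-1]
cv2.imwrite("pics/a3.png",cv2.resize(i[170:330,220:380],(600,600),interpolation=cv2.INTER_CUBIC))
E
```

```text
time: 7.3
eef_pos: [0.6518, -0.0329, 0.2585]
ee_rot: [-2.498, -1.902, 0.0]
force: [-0.8, 0.8, -2.9]
grip_width: 0.008
```

View pics/a3.png

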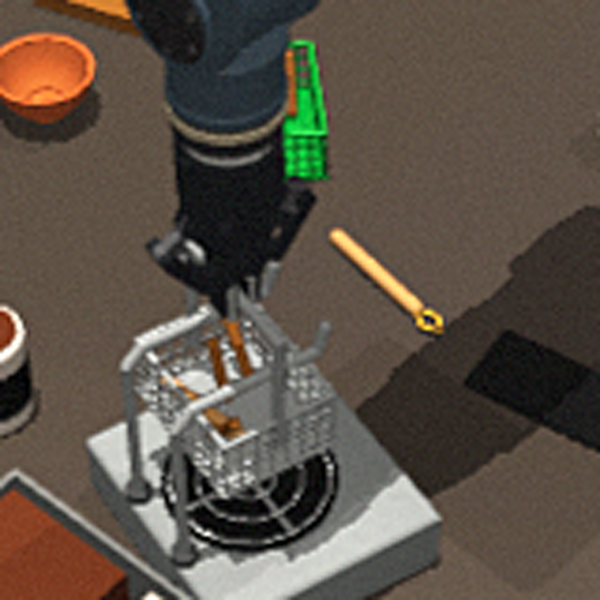

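The prongs run above the basket and the bar is behind the lips, of which the left one shows at (322,330). I lower slowly.

```bash
python3 -m pendant '0 0 0.008 0 1;0 0 0.016 0 1;0 0 0.024 0 1;0 0 0.032 0 1;0 0 0.037 0 1;0 0 0.04 0 1;0 0 0.04 0 1;0 0 0.04 0 1'
```

```text
time: 8.35
eef_pos: [0.6516, -0.0327, 0.2189]
ee_rot: [-2.498, -1.903, -0.0]
force: [0.8, -0.6, -1.8]
grip_width: 0.0082
```

```bash
python3 -m pendant '0 0 0.002 0 1;0 0 0.004 0 1;0 0 0.004 0 1;0 0 0.004 0 1'
```

```text
time: 8.85
eef_pos: [0.652, -0.0327, 0.2164]
ee_rot: [2.499, 1.903, 0.003]
force: [-2.7, -0.7, 5.6]
grip_width: 0.0081
```

```bash
python3 -m pendant '0 0 0.004 0 0.5;0 0 0.004 0 0.2;0 0 0.004 0 0;0 0 0.004 0 0;0 0 0.004 0 0;0 0 -0.01 0 0;0 0 -0.03 0 0;0 0 -0.06 0 0;0 0 -0.1 0 0;0 0 -0.14 0 0;0 0 -0.14 0 0'
python3 - <<'E'
from h import *
i=capture("scene")[:,:,::-1]
cv2.imwrite("pics/a4.png",cv2.resize(i[170:330,220:380],(600,600),interpolation=cv2.INTER_CUBIC))
E
```

```text
time: 10.22
eef_pos: [0.6526, -0.0329, 0.3607]
ee_rot: [2.496, 1.901, 0.011]
force: [0.4, -0.8, 0.2]
grip_width: 0.043
```

View pics/a4.png

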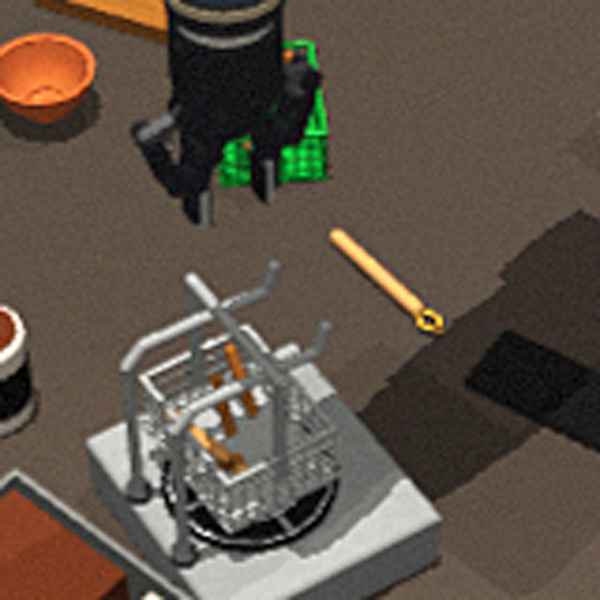

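```bash
python3 - <<'E'
from h import *
p=ray("scene",283.3,258,.235);s=np.array([.6364+.015*.9645,-.027-.015*.2638,.235]);print("bar-seat (world)",p-s)
E
python3 -m pendant '0.03 -0.03 0 0 1;0.07 -0.06 0 -3 1;0.11 -0.1 0 -6 1;0.15 -0.14 0 -9 1;0.19 -0.18 0.02 -12 1;0.23 -0.21 0.05 -15 1;0.27 -0.24 0.09 -15 1;0.29 -0.258 0.14 -15 1;0.291 -0.2585 0.18 -15 1;0.291 -0.2585 0.21 -15 1;0.291 -0.2585 0.22 -15 1;0.291 -0.2585 0.22 -15 1'
python3 - <<'E'
from h import *
i=capture("scene")[:,:,::-1];t=capture("top")[:,:,::-1]
cv2.imwrite("pics/a5.png",np.hstack([cv2.resize(i[240:400,330:490],(400,400),interpolation=cv2.INTER_CUBIC),cv2.resize(i[180:340,220:380],(400,400),interpolation=cv2.INTER_CUBIC)]))
E
```

```text
bar-seat (world) [ 2.77986492e-04 -2.62336368e-04 -1.11022302e-16]
time: 11.78
eef_pos: [0.4814, 0.3162, 0.1377]
ee_rot: [2.228, 2.211, 0.005]
force: [-1.1, 0.1, 0.6]
grip_width: -0.0001
```

View pics/a5.png

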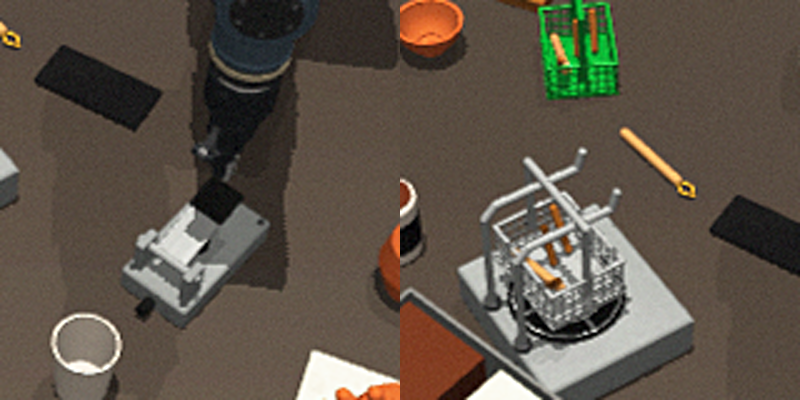

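The basket hangs freely, with its bar within about 1 mm of the seat. The shut fingers stand above the pad at (217,200). I press down now.

```bash
python3 -m pendant '0 0 0.015 0 1;0 0 0.03 0 1;0 0 0.038 0 1;0 0 0.044 0 1;0 0 0.05 0 1;0 0 0.055 0 1;0 0 0.058 0 1;0 0 0.058 0 1'
```

```text
time: 12.88
eef_pos: [0.4822, 0.3169, 0.081]
ee_rot: [2.228, 2.211, 0.009]
force: [-3.9, 0.0, 6.7]
grip_width: 0.0
```

```bash
python3 -m pendant '0 0 0.002 0 1;0 0 0.003 0 1;0 0 0.003 0 1;0 0 0.003 0 1;0 0 0.003 0 1;0 0 0.003 0 1;0 0 0.003 0 1;0 0 0.003 0 1;0 0 0.003 0 1;0 0 0.003 0 1;0 0 0.003 0 1;0 0 0.003 0 1'
python3 - <<'E'
from h import *
i=capture("scene")[:,:,::-1];t=capture("top")[:,:,::-1]
cv2.imwrite("pics/a6.png",np.hstack([cv2.resize(i[280:380,360:460],(400,400),interpolation=cv2.INTER_CUBIC),cv2.resize(i[180:340,220:380],(400,400),interpolation=cv2.INTER_CUBIC)]))
E
```

```text
time: 14.38
eef_pos: [0.4819, 0.317, 0.0781]
ee_rot: [2.228, 2.212, 0.009]
force: [-3.4, -0.3, 6.5]
grip_width: 0.0
```

View pics/a6.png

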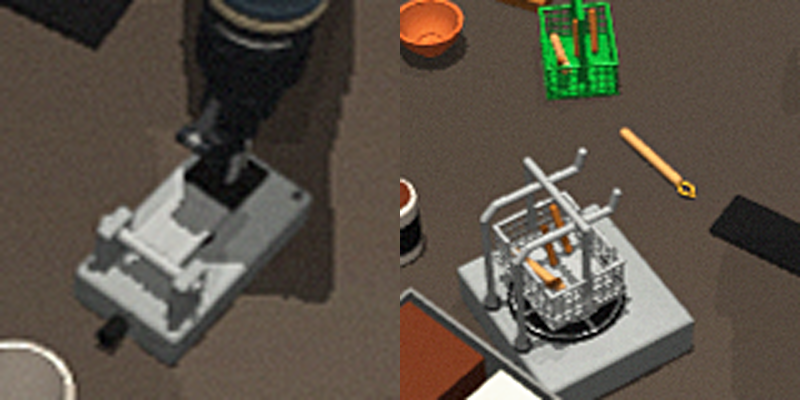

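The finger is on the pad at (235,170), the paddle is near level, and the basket hangs unchanged. I hold for another 1.5 s and then hand in.

```bash
python3 -m pendant '0 0 0 0 1;0 0 0 0 1;0 0 0 0 1;0 0 0 0 1;0 0 0 0 1;0 0 0 0 1;0 0 0 0 1;0 0 0 0 1;0 0 0 0 1;0 0 0 0 1;0 0 0 0 1;0 0 0 0 1'
python3 - <<'E'
from station import ctrl
s=ctrl.sense();print(s["time"],s["eef_pos"],s["force"],abs(s["joint_vel"]).max())
ctrl.job_done()
E
```

```text
time: 15.98
eef_pos: [0.4819, 0.317, 0.0784]
ee_rot: [2.228, 2.212, 0.009]
force: [-2.9, -1.0, 6.1]
grip_width: -0.0001
15.975 [0.48192746 0.31699122 0.07843081] [-2.92993289 -1.03773773  6.14392638] 0.0012600573054644174
the job is handed in; nothing more can be done
```

The basket hangs by its handle on both prongs and has been let go, and I handed the job in at 16.0 s with the shut fingers still holding the paddle level. The hand-in reports no verdict.

- **Basket:** after release, a rough image measurement put the bar's middle within about 1 mm of the hook seat. That figure takes the bar's height as 235 mm. The basket looked upright in the later pictures and unchanged while I pressed the paddle.
- **Paddle:** the fingertips were 78.4 mm above the table, against 78 mm for a level paddle, and had been within about 3 mm of level for about 3 s. The upward force was 6.1 N, close to the 6 N expected halfway, and the arm was at rest. I had no direct reading of the paddle's angle; it comes from the fingertip height, the force and the last picture.
- **Other things:** the loop tool, phone, bowl, jar and cup looked undisturbed where they appeared in the later pictures. I did not measure them, and did not recheck the vase.

No check failed or disagreed.

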